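# Snug the adjustable wrench and tighten the stitching clamp

## Robot

A 6-joint arm with a two-finger parallel gripper is mounted at the origin on the work surface. World frame = base frame: x ahead of the robot, y to its left, z up, the work surface at z = 0. Lengths are in m, angles in rad, forces in N, time in s.
With the tool pointing down it reaches from about 0.225 to 0.725 m from the base axis. Payload 3.1 kg.
Tool frame: the origin (TCP) lies on the front face of the gripper's body, between the roots of the fingers; the fingertips stand 73 mm ahead of it and the grasp point (between the pads) lies 54 mm ahead of it; z points along the fingers, y is the line along which they close (so a half turn about z gives the same grasp; the last joint's range is limited). The gripper opens to 85 mm and grips with 20 to 120 N. Pads are 22 mm wide; open, the fingers measure 114 mm over their backs; the gripper's body (76 mm by 85 mm) begins 54 mm behind the grasp point. The pads swing forward as they close: fully open they stand 13 mm farther back than shut.
Start: joints at [-1.247, 0.048, 0.099, 1.622, 0, 1.443], TCP at [0.229, -0.472, 0.304] pointing down, gripper open.
Joint ranges: [-2.91, 2.91], [-0.99, 1.94], [-1.21, 1.42], [-2.12, 2.29], [-1.49, 1.47], [-3.14, 3.14]. Speed limits (rad/s): [2.79, 2.79, 3.14, 3.14, 3.14, 3.14].

## Interface

Orientations are given as a unit quaternion [x, y, z, w].
In Python, from bench import get_obs, grab_frame, job gives the robot as it stands.
- The arm moves only by the tool send_rows, never from a script. Its arguments are lists of equal length, an entry for each row: "travel": the shift along the tool's x, y, z in m, a list of three; "angular": the turn, a rotation vector about the tool's x, y, z in rad, a list of three; "fingers": the opening, from 0 (shut) to 1 (fully open). A call has 1 to 20 rows; each row shifts and turns the commanded pose from where the row before left it, along the tool's axes as they then stand; what a row does not reach is not made up. A row lasts 1/12 s, in which the tool goes at most 41.7 mm and 7.16 degrees, less where a joint would pass 70% of its speed; a pose out of reach is approached as far as the arm can. A call with a gripper value outside its range is refused whole. The fingers move at their own pace and stop on an object; "force" is the grip in N (left out, the last holds). Time passes only in rows, so rows that do not move let the fingers close. It gives the time, the measured TCP pose, the force, the opening and the grip force at its end, in the units of the state.
- get_obs(): the state, without advancing time (a new reading comes with each control period).
- grab_frame(name): name is "scene" or "top" or "wrist"; returns a dict with "pixels" (384x512x3 uint8, red, green, blue), "fx", "fy", "cx", "cy" (pixels), "xyz" and "rotation" of the camera in the world; the wrist camera has in their place "mount" (4x4, takes a point from camera to tool coordinates, whose origin is the TCP and whose axes are the flange's). Camera axes: x right, y down, z forward; pixel columns grow to the right and rows downward; lengths in m; the calibration is good to about 2 mm. A picture is of the moment at which its call begins: read the wrist's pose just before it. There is no depth.
- job.sign_off(): hands the job in; it is judged then, once.
The state is a dict: "t": time; "joint_positions": joint angles; "qvel": joint speeds; "effort": joint torques, N m; "eef_pos": TCP position; "tcp_rot": TCP orientation; "wrist_force": force on the tool from outside, world axes, zero at the start; "ft_torque": the same for the moment, N m; "opening": finger opening in m; "gripper_force": force on a finger pad.
Only numpy, scipy, OpenCV 4.12 (cv2) and the standard library are available. Lean on these libraries where they do the work, as an engineer would, in place of code of your own. Each camera call takes 0.05 s, during which the arm holds its last target. There are 200 camera calls.

## Task

An adjustable wrench sits loosely on the nut of the wooden stitching clamp. First roll the wrench's worm clockwise by the thumb wheel on its top until the jaw is fully closed and snug on the nut, keeping the handle level while it is loose; then push the end of the handle down until the nut is tight against its stop (about 30 degrees below level), and let go.

Things in the scene. Friction and masses are not known exactly. Their poses are not given: they have to be found in the camera images.
- worm_wheel (a point): centre of the steel thumb wheel on top of the wrench's worm: ribbed cylinder, 24 mm across, 30 mm tall (top 15 mm above). The 14 mm thick wrench head lies 20 mm below this point: keep fingertips above it. The clamp's wooden top, as high as the wheel, begins 40 mm from it on the robot's side. z axis: up. A like wheel on the punch stand (no wrench) is a bystander.
- worm (a joint): angle of the worm in rad, growing clockwise seen from above; starts between 0.1 and 0.65. 1.3 is the stop, where the jaw is snug on the nut (gap 0). Each rad lifts the lower jaw 8 mm. It stays where it is left; turning it takes about 0.05 N m.
- handle_end (a point): point on the upper face of the steel handle, 155 mm from the nut's axis. Handle 16 mm wide, 22 mm high, ending 200 mm from that axis. y axis: along the handle away from the nut; z: out of the upper face (up when level); x: along the nut's axis. The nut's axis lies at -155 mm y, -11 mm z, 115 mm above the table; the handle swings down in an arc about it. The wheel is 110 mm towards the nut.
- wrench (a joint): angle of the wrench about the nut in rad: 0 with the handle level (the start), growing as its end goes down; 0.52 is the stop, nut tight. It stays where it is left; pushing this point down takes about 10 N.

How it is judged:
On the way, in this order (a step that is already met when the one before it is completed fails the run):
1. the worm is rolled until the jaw is snug, with the handle still level (value of joint worm above 1.12 rad and value of joint wrench below 0.12 rad), for 0.2 s.
2. the handle is pushed down until the nut is tight (value of joint wrench above 0.4 rad), for 0.2 s.
At the end, for the whole second after the job is handed in: the jaw is snug on the nut (worm within 0.18 rad, 10 degrees, of its stop at 1.3) and the wrench stands at 0.4 rad or more below level (stop at 0.52), at rest (value of joint worm above 1.12 rad and value of joint wrench above 0.4 rad and velocity of joint wrench below 0.05 rad/s); the robot touches nothing.
It fails at once if the wrench is turned more than 0.15 rad while its jaw is loose on the nut (value of joint worm below 1.12 rad and value of joint wrench above 0.15 rad).
It also fails if it takes over 45 s, if anything falls off the work surface, if the arm or the gripper's body presses on something with over 40 N, if the wrist force passes 120 N, or if a joint passes its speed limit or range.

## Working session

There is one attempt and no reset: what is moved stays moved. The work goes in short steps, Python scripts to look and compute and a tool call to move; the robot and the scene stay as the last step left them, time stands still between calls to the robot, and variables do not carry over. Pictures are saved under pics/ and viewed, at most 10 in all, crops included, and the job is handed in when it is done.

Besides the shell and the picture viewer there is one more tool, called after "Request:" as name(argument=value, ...) on one line, values as JSON. send_rows: Moves the arm, as the interface text tells. Its arguments: {"type":"object","properties":{"travel":{"type":"array"},"angular":{"type":"array"},"fingers":{"type":"array"},"force":{"type":"number"}},"required":["travel","angular","fingers"]}

```bash
mkdir -p pics
python3 - <<'E'
from bench import get_obs, grab_frame
import cv2,numpy as np
o=get_obs();print({k:np.round(v,3) for k,v in o.items()})
for n in("scene","top"):
    f=grab_frame(n);cv2.imwrite(f"pics/{n}0.png",f["pixels"][:,:,::-1]);print(n,f["fx"],f["cx"],f["cy"],f["xyz"],np.round(f["rotation"],3).tolist())
a=cv2.imread("pics/scene0.png");b=cv2.imread("pics/top0.png")
cv2.imwrite("pics/both.png",np.hstack([a,b]))
E
```

```text
{'t': np.float64(0.0), 'joint_positions': array([-1.247,  0.049,  0.098,  1.622,  0.   ,  1.443]), 'qvel': array([ 0.001, -0.002,  0.002, -0.   ,  0.001,  0.001]), 'effort': array([ 1.0000e-03, -3.3878e+01,  3.2002e+01,  2.0000e-02,  0.0000e+00,
        0.0000e+00]), 'eef_pos': array([ 0.229, -0.472,  0.303]), 'tcp_rot': array([ 0.975,  0.224, -0.   , -0.001]), 'wrist_force': array([-1.093, -1.107,  0.894]), 'ft_torque': array([ 0.028, -0.037, -0.02 ]), 'gripper_force': np.float64(0.0), 'opening': np.float64(0.086)}
scene 463.24047369278816 255.53699611749317 194.7844192747736 [1.05933165 0.19942368 1.07323982] [0.552, 0.788, -0.223, -0.155]
top 429.65548899121904 257.3179473245178 177.96198184862212 [ 0.42715581 -0.0014275   0.93621591] [0.713, -0.697, 0.055, -0.054]
```

View pics/scene0.png

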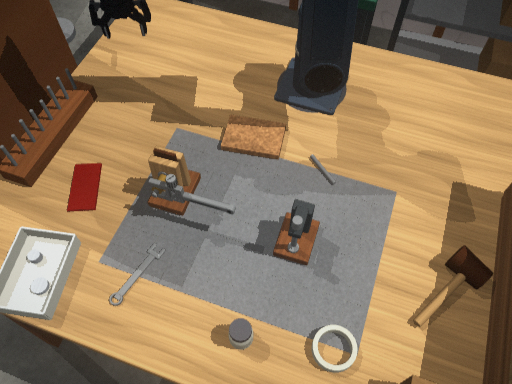

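View pics/top0.png

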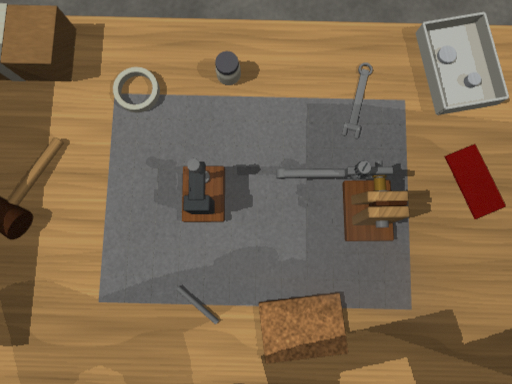

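The wrench wheel is at about (365,168) in top and (171,180) in scene. The handle runs left to (279,174) in top and (233,210) in scene. I'll zoom in on both.

Run:
```python
import cv2,numpy as np
a=cv2.imread("pics/scene0.png")[140:220,140:250];b=cv2.imread("pics/top0.png")[145:215,270:415]
a=cv2.resize(a,None,fx=5,fy=5,interpolation=2);b=cv2.resize(b,None,fx=5,fy=5,interpolation=2)
cv2.imwrite("pics/c1.png",a);cv2.imwrite("pics/c2.png",b)
```

```text
(no output)
```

View pics/c1.png

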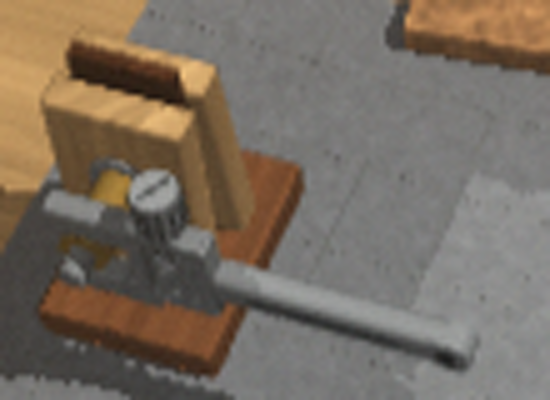

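View pics/c2.png

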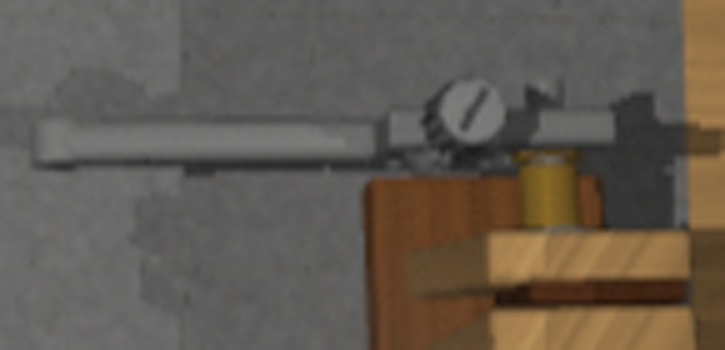

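```bash
cat > h.py <<'E'
import numpy as np
from scipy.spatial.transform import Rotation as R
from bench import get_obs, grab_frame
def ray(f,u,v):
    d=R.from_quat(f["rotation"]).as_matrix()@[(u-f["cx"])/f["fx"],(v-f["cy"])/f["fy"],1]
    return np.array(f["xyz"]),d
def tri(rs):
    A=0;b=0
    for c,d in rs:
        d=d/np.linalg.norm(d);P=np.eye(3)-np.outer(d,d);A=A+P;b=b+P@c
    p=np.linalg.solve(A,b);return p,[np.linalg.norm(np.cross(p-c,d/np.linalg.norm(d))) for c,d in rs]
def atz(r,z): c,d=r;return c+d*(z-c[2])/d[2]
E
python3 - <<'E'
from h import *
s=grab_frame("scene");t=grab_frame("top")
print("wheel top",tri([ray(s,170.6,177.6),ray(t,364.2,166.2)]))
print("end",tri([ray(s,233.5,209),ray(t,277.5,173)]))
for uv in[(278,172.7),(343,172.5)]: print(atz(ray(t,*uv),.120))
print("wood edges",[atz(ray(t,270+x/5,145+y/5),.17)for x,y in((490,232),(690,232))])
E
```

```text
wheel top (array([ 0.56983133, -0.19038968,  0.18152165]), [np.float64(0.0008000521469660729), np.float64(0.0008000521469659913)])
end (array([ 0.56495256, -0.03890483,  0.11740536]), [np.float64(0.0006086377041086499), np.float64(0.0006086377041086736)])
[ 0.56530331 -0.04032281  0.12      ]
[ 0.56845757 -0.16557969  0.12      ]
wood edges [array([ 0.52633384, -0.20015505,  0.17      ]), array([ 0.52791284, -0.27208961,  0.17      ])]
```

Request:
send_rows(travel=[[0.0307, -0.0074, 0], [0.0307, -0.0074, 0], [0.0307, -0.0074, 0], [0.0307, -0.0074, 0], [0.0307, -0.0074, 0], [0.0307, -0.0074, 0], [0.0307, -0.0074, 0], [0.0307, -0.0074, 0], [0.0307, -0.0074, 0], [0.0307, -0.0074, 0], [0.0307, -0.0074, 0], [0.0307, -0.0074, 0], [0.0307, -0.0074, 0], [0.0307, -0.0074, 0]], angular=[[0, 0, 0], [0, 0, 0], [0, 0, 0], [0, 0, 0], [0, 0, 0], [0, 0, 0], [0, 0, 0], [0, 0, 0], [0, 0, 0], [0, 0, 0], [0, 0, 0], [0, 0, 0], [0, 0, 0], [0, 0, 0]], fingers=[0.5, 0.5, 0.5, 0.5, 0.5, 0.5, 0.5, 0.5, 0.5, 0.5, 0.5, 0.5, 0.5, 0.5], force=25)

```text
t: 1.37
eef_pos: [0.5716, -0.1902, 0.3035]
tcp_rot: [0.975, 0.224, -0.0, -0.0]
wrist_force: [0.2, 0.2, 0.2]
opening: 0.0428
gripper_force: 0.0
```

Request:
send_rows(travel=[[0, 0, 0], [0, 0, 0], [0, 0, 0], [0, 0, 0], [0, 0, 0], [0, 0, 0], [0, 0, 0], [0, 0, 0], [0, 0, 0], [0, 0, 0], [0, 0, 0], [0, 0, 0]], angular=[[0, 0, -0.112], [0, 0, -0.112], [0, 0, -0.112], [0, 0, -0.112], [0, 0, -0.112], [0, 0, -0.112], [0, 0, -0.112], [0, 0, -0.112], [0, 0, -0.112], [0, 0, -0.111], [0, 0, 0], [0, 0, 0]], fingers=[0.5, 0.5, 0.5, 0.5, 0.5, 0.5, 0.5, 0.5, 0.5, 0.5, 0.5, 0.5])

```text
t: 2.37
eef_pos: [0.5706, -0.1914, 0.3036]
tcp_rot: [0.708, 0.706, -0.0, -0.0]
wrist_force: [0.1, -0.5, -0.7]
opening: 0.0428
gripper_force: 0.0
```

Run:
```python
from h import *
import cv2
o=get_obs();f=grab_frame("wrist");M=np.array(f["mount"])
print(np.round(o["joint_positions"],3),o["eef_pos"],o["tcp_rot"],o["opening"])
np.savez("w1.npz",p=o["eef_pos"],q=o["tcp_rot"],M=M)
cv2.imwrite("pics/w1.png",f["pixels"][:,:,::-1]);print(f["fx"],f["fy"],f["cx"],f["cy"],M.round(4).tolist())
Rt=R.from_quat(o["tcp_rot"]).as_matrix()
for P in([.5698,-.1904,.1815],[.5698,-.1904,.166]):
    c=(np.linalg.inv(M)@np.r_[Rt.T@(np.array(P)-o["eef_pos"]),1])[:3];print(c[0]/c[2]*f["fx"]+f["cx"],c[1]/c[2]*f["fy"]+f["cy"])
```

```text
[-0.435  0.254  0.328  1.646 -0.     1.139] [ 0.57055274 -0.19144747  0.30359178] [ 7.08115413e-01  7.06096643e-01 -1.20679671e-04 -2.80697780e-04] 0.04284757437013994
274.34827840641947 274.34827840641947 249.33702490098034 192.9914870707678 [[-0.0001, -0.9447, -0.3278, 0.083], [1.0, 0.0001, -0.0008, -0.0], [0.0008, -0.3278, 0.9447, -0.0699], [0.0, 0.0, 0.0, 1.0]]
248.69142146544672 212.05828041608268
248.7595823388269 204.5569968765418
```

View pics/w1.png

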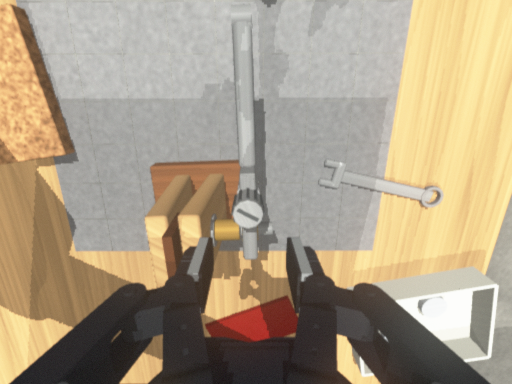

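The wheel's top centre is at (248,214), about 1 mm from the prediction (249,212). The fingers straddle it and clear the wood on the left. Next I descend and grip.

Request:
send_rows(travel=[[0, -0.001, 0.0155], [0, 0, 0.0155], [0, 0, 0.0155], [0, 0, 0.015], [0, 0, 0.015], [0, 0, 0], [0, 0, 0], [0, 0, 0], [0, 0, 0], [0, 0, 0], [0, 0, 0], [0, 0, 0]], angular=[[0, 0, 0], [0, 0, 0], [0, 0, 0], [0, 0, 0], [0, 0, 0], [0, 0, 0], [0, 0, 0], [0, 0, 0], [0, 0, 0], [0, 0, 0], [0, 0, 0], [0, 0, 0]], fingers=[0.5, 0.5, 0.5, 0.5, 0.5, 0.5, 0.5, 0.1, 0.1, 0.1, 0.1, 0.1], force=25)

```text
t: 3.42
eef_pos: [0.5692, -0.1917, 0.2289]
tcp_rot: [0.707, 0.707, -0.0, 0.0]
wrist_force: [-5.9, 0.4, 5.2]
opening: 0.0229
gripper_force: 25.5
```

Request:
send_rows(travel=[[0, -0.0005, -0.001], [0, 0, 0], [0, 0, 0], [0, 0, 0], [0, 0, 0], [0, 0, 0]], angular=[[0, 0, 0], [0, 0, 0.08], [0, 0, 0.08], [0, 0, 0.08], [0, 0, 0.08], [0, 0, 0]], fingers=[0.1, 0.1, 0.1, 0.1, 0.1, 0.1])

```text
t: 3.92
eef_pos: [0.5689, -0.1916, 0.229]
tcp_rot: [0.811, 0.585, -0.0, 0.0]
wrist_force: [-4.4, 0.7, 3.8]
opening: 0.023
gripper_force: 25.3
```

Run:
```python
from h import *
o=get_obs();print(o["ft_torque"],o["wrist_force"],o["joint_positions"][5])
```

```text
[-0.06330486  0.9497462  -0.05887033] [-4.42400622  0.66052855  3.83054637] 1.456037145586885
```

Request:
send_rows(travel=[[0, 0, 0], [0, 0, 0], [0, 0, 0], [0, 0, 0], [0, 0, 0], [0, 0, 0], [0, 0, 0]], angular=[[0, 0, 0.08], [0, 0, 0.08], [0, 0, 0.08], [0, 0, 0.08], [0, 0, 0.08], [0, 0, 0.08], [0, 0, 0]], fingers=[0.1, 0.1, 0.1, 0.1, 0.1, 0.1, 0.1])

```text
t: 4.5
eef_pos: [0.5685, -0.1914, 0.2289]
tcp_rot: [0.927, 0.376, -0.001, -0.0]
wrist_force: [-5.7, 0.9, 4.0]
opening: 0.0232
gripper_force: 25.4
```

Run:
```python
from h import *
o=get_obs();print(o["ft_torque"],o["wrist_force"],o["joint_positions"][5])
```

```text
[0.1059633  1.13633252 0.26091947] [-5.74308476  0.88836832  3.97137437] 1.9341350878335075
```

Request:
send_rows(travel=[[0, 0, 0], [0, 0, 0], [0, 0, 0], [0, 0, 0], [0, 0, 0], [0, 0, 0]], angular=[[0, 0, 0.08], [0, 0, 0.08], [0, 0, 0.08], [0, 0, 0.08], [0, 0, 0.08], [0, 0, 0]], fingers=[0.1, 0.1, 0.1, 0.1, 0.1, 0.1])

```text
t: 5.0
eef_pos: [0.5692, -0.1908, 0.2287]
tcp_rot: [0.983, 0.185, 0.0, -0.001]
wrist_force: [-3.2, 2.6, 3.4]
opening: 0.0232
gripper_force: 25.5
```

Run:
```python
from h import *
o=get_obs();print(o["ft_torque"],o["wrist_force"],o["joint_positions"][5])
```

```text
[ 0.51154484  0.69892334 -0.05365937] [-3.22859319  2.58828912  3.36880284] 2.3340543405681973
```

Request:
send_rows(travel=[[0, 0, 0], [0, 0, 0], [0, 0, 0], [0, 0, 0], [0, 0, 0], [0, 0, 0]], angular=[[0, 0, 0.08], [0, 0, 0.08], [0, 0, 0.08], [0, 0, 0.08], [0, 0, 0.08], [0, 0, 0]], fingers=[0.1, 0.1, 0.1, 0.1, 0.1, 0.1])

```text
t: 5.5
eef_pos: [0.5696, -0.1908, 0.2285]
tcp_rot: [1.0, -0.013, 0.001, -0.001]
wrist_force: [-2.3, 3.3, 3.6]
opening: 0.0228
gripper_force: 25.6
```

Run:
```python
from h import *
o=get_obs();print(o["ft_torque"],o["wrist_force"],o["joint_positions"][5])
```

```text
[0.52327382 0.41771533 0.12965283] [-2.33182124  3.28710509  3.63085695] 2.732171604483936
```

Request:
send_rows(travel=[[0, 0, 0], [0, 0, 0], [0, 0, 0], [0, 0, 0], [0, 0, -0.015], [0, 0, -0.02], [0, 0, -0.02], [0, 0, -0.02], [0, 0, 0], [0, 0, 0]], angular=[[0, 0, 0], [0, 0, 0], [0, 0, 0], [0, 0, 0], [0, 0, 0], [0, 0, 0], [0, 0, 0], [0, 0, 0], [0, 0, 0], [0, 0, 0]], fingers=[0.45, 0.45, 0.45, 0.45, 0.45, 0.45, 0.45, 0.45, 0.45, 0.45])

```text
t: 6.33
eef_pos: [0.57, -0.192, 0.3051]
tcp_rot: [1.0, -0.014, 0.002, 0.001]
wrist_force: [-0.3, -0.1, 0.6]
opening: 0.0383
gripper_force: 0.0
```

Run:
```python
from h import *
import cv2
o=get_obs();print(o["eef_pos"],o["wrist_force"],o["tcp_rot"])
f=grab_frame("wrist");M=np.array(f["mount"]);Rt=R.from_quat(o["tcp_rot"]).as_matrix()
P=np.array([.5696,-.1912,.1815])
def pr(P):
    c=(np.linalg.inv(M)@np.r_[Rt.T@(np.array(P)-o["eef_pos"]),1])[:3];return c[0]/c[2]*f["fx"]+f["cx"],c[1]/c[2]*f["fy"]+f["cy"]
print(pr(P),pr(P+[.01,0,0]),pr(P+[0,.01,0]))
w=cv2.resize(f["pixels"][160:260,200:300],None,fx=4,fy=4,interpolation=2)
b=grab_frame("scene")["pixels"][140:220,140:250];b=cv2.resize(b,(550,400),interpolation=2)
w=cv2.copyMakeBorder(w,0,0,0,0,0);out=np.hstack([cv2.resize(w,(240,240)) if 0 else w[:,:250*1+0] if 0 else w,b])[:, :]
out=cv2.resize(out,(790,333));cv2.imwrite("pics/chk.png",out[:,:,::-1])
```

```text
[ 0.56998628 -0.19200559  0.30510423] [-0.27585055 -0.07042974  0.56069104] [ 9.99894242e-01 -1.43904660e-02  1.91415496e-03  8.68744898e-04]
(np.float64(246.0364653049556), np.float64(215.27527525816953)) (np.float64(245.6028430010018), np.float64(203.11776282727016)) (np.float64(233.02837279311015), np.float64(215.63779032309526))
```

View pics/chk.png

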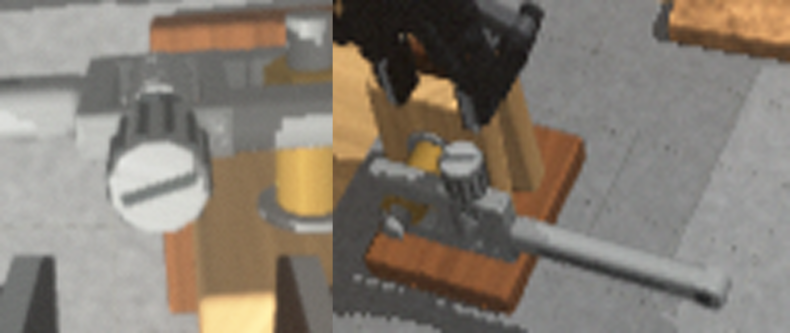

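The slot on the wheel went from about 62° to 17°, so the worm turned about 0.8 rad clockwise, and a torque peak came near that angle. The handle still looks level. I'll re-grip a bit harder and turn again to confirm the stop.

Request:
send_rows(travel=[[-0.0008, -0.0006, 0], [0, 0, 0], [0, 0, 0], [0, 0, 0], [0, 0, 0], [0, 0, 0], [0, 0, 0], [0, 0, 0], [0, 0, 0.019], [0, 0, 0.019], [0, 0, 0.019], [0, 0, 0.019], [0, 0, 0], [0, 0, 0], [0, 0, 0], [0, 0, 0], [0, 0, 0], [0, 0, 0]], angular=[[0, 0, -0.112], [0, 0, -0.112], [0, 0, -0.112], [0, 0, -0.112], [0, 0, -0.112], [0, 0, -0.112], [0, 0, -0.112], [0, 0, -0.112], [0, 0, 0], [0, 0, 0], [0, 0, 0], [0, 0, 0], [0, 0, 0], [0, 0, 0], [0, 0, 0], [0, 0, 0], [0, 0, 0], [0, 0, 0]], fingers=[0.45, 0.45, 0.45, 0.45, 0.45, 0.45, 0.45, 0.45, 0.45, 0.45, 0.45, 0.45, 0.45, 0.1, 0.1, 0.1, 0.1, 0.1], force=35)

```text
t: 7.93
eef_pos: [0.5683, -0.1914, 0.2256]
tcp_rot: [0.908, 0.42, -0.001, -0.0]
wrist_force: [4.4, -4.8, -15.0]
opening: 0.023
gripper_force: 36.1
```

Request:
send_rows(travel=[[0, 0, 0], [0, 0, 0], [0, 0, 0], [0, 0, 0], [0, 0, 0]], angular=[[0, 0, 0.06], [0, 0, 0.06], [0, 0, 0.06], [0, 0, 0.06], [0, 0, 0]], fingers=[0.1, 0.1, 0.1, 0.1, 0.1])

```text
t: 8.35
eef_pos: [0.569, -0.1906, 0.2261]
tcp_rot: [0.952, 0.307, 0.0, -0.001]
wrist_force: [5.0, -2.9, -13.9]
opening: 0.0229
gripper_force: 35.7
```

Run:
```python
from h import *
o=get_obs();print(o["ft_torque"],o["wrist_force"],o["joint_positions"][5])
```

```text
[-0.39234721 -1.04425433 -0.00281113] [  5.03456966  -2.92233197 -13.86578604] 2.081003300376397
```

Request:
send_rows(travel=[[0, 0, 0], [0, 0, 0], [0, 0, 0], [0, 0, 0], [0, 0, 0], [0, 0, 0], [0, 0, 0]], angular=[[0, 0, 0.08], [0, 0, 0.08], [0, 0, 0.08], [0, 0, 0.08], [0, 0, 0.08], [0, 0, 0.08], [0, 0, 0]], fingers=[0.1, 0.1, 0.1, 0.1, 0.1, 0.1, 0.1])

```text
t: 8.93
eef_pos: [0.5683, -0.1907, 0.2269]
tcp_rot: [0.997, 0.073, -0.0, -0.0]
wrist_force: [2.8, -2.3, -10.3]
opening: 0.0229
gripper_force: 35.0
```

Request:
send_rows(travel=[[0, 0, 0], [0, 0, 0], [0, 0, 0], [0, 0, 0], [0, 0, -0.015], [0, 0, -0.02], [0, 0, -0.02], [0, 0, -0.02], [0, 0, 0], [0, 0, 0]], angular=[[0, 0, 0], [0, 0, 0], [0, 0, 0], [0, 0, 0], [0, 0, 0], [0, 0, 0], [0, 0, 0], [0, 0, 0], [0, 0, 0], [0, 0, 0]], fingers=[0.45, 0.45, 0.45, 0.45, 0.45, 0.45, 0.45, 0.45, 0.45, 0.45])

```text
t: 9.77
eef_pos: [0.5692, -0.1911, 0.3052]
tcp_rot: [0.997, 0.073, 0.002, 0.001]
wrist_force: [0.5, 0.0, -0.8]
opening: 0.0386
gripper_force: 0.0
```

Run:
```python
from h import *
import cv2
o=get_obs();print(o["eef_pos"],o["wrist_force"],o["tcp_rot"],o["joint_positions"][5])
f=grab_frame("wrist");M=np.array(f["mount"]);Rt=R.from_quat(o["tcp_rot"]).as_matrix()
P=np.array([.5696,-.1912,.1815])
def pr(P):
    c=(np.linalg.inv(M)@np.r_[Rt.T@(np.array(P)-o["eef_pos"]),1])[:3];return c[0]/c[2]*f["fx"]+f["cx"],c[1]/c[2]*f["fy"]+f["cy"]
# rectify the wheel-top plane into world axes: up=+x, right=-y, 0.2mm/px
src=np.float32([pr(P+d) for d in np.array([[.03,.03,0],[.03,-.03,0],[-.03,-.03,0],[-.03,.03,0]])])
H=cv2.getPerspectiveTransform(src,np.float32([[0,0],[300,0],[300,300],[0,300]]))
w=cv2.warpPerspective(f["pixels"],H,(300,300))
b=cv2.resize(grab_frame("scene")["pixels"][140:220,140:250],(412,300),interpolation=2)
cv2.imwrite("pics/chk2.png",np.hstack([w,b])[:,:,::-1])
```

```text
[ 0.56915385 -0.19114356  0.30521294] [ 0.48203001  0.01418917 -0.7957415 ] [0.99729282 0.07348465 0.0023569  0.00121752] 2.5587586274085248
```

View pics/chk2.png

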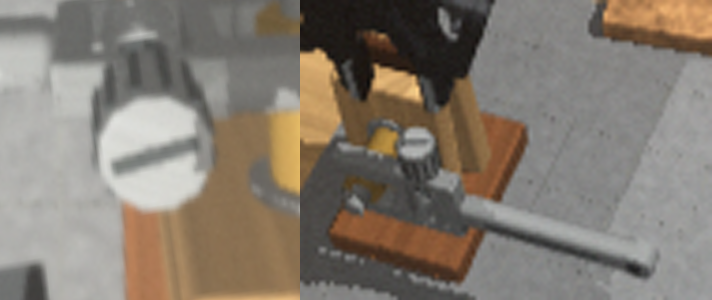

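The slot is still at about 16° after another 0.72 rad of turning, so the worm is at its stop. The handle is level. Next I close the fingers and move above the handle end.

Request:
send_rows(travel=[[0.0035, -0.0285, 0], [0.0035, -0.0285, 0], [0.0036, -0.0285, 0], [0.0036, -0.0286, 0], [0, 0, 0.02], [0, 0, 0.025], [0, 0, 0.025], [0, 0, 0], [0, 0, 0], [0, 0, 0]], angular=[[0, 0, 0], [0, 0, 0], [0, 0, 0], [0, 0, 0], [0, 0, 0], [0, 0, 0], [0, 0, 0], [0, 0, 0], [0, 0, 0], [0, 0, 0]], fingers=[0, 0, 0, 0, 0, 0, 0, 0, 0, 0])

```text
t: 10.7
eef_pos: [0.5656, -0.076, 0.2327]
tcp_rot: [0.997, 0.073, -0.0, -0.0]
wrist_force: [-0.0, -0.0, 1.0]
opening: 0.0001
gripper_force: 0.0
```

Request:
send_rows(travel=[[0, 0, 0.006], [0, 0, 0.006], [0, 0, 0.006], [0, 0, 0.006], [0, 0, 0.006], [0, 0, 0.006], [0, 0, 0.006], [0, 0, 0]], angular=[[0, 0, 0], [0, 0, 0], [0, 0, 0], [0, 0, 0], [0, 0, 0], [0, 0, 0], [0, 0, 0], [0, 0, 0]], fingers=[0, 0, 0, 0, 0, 0, 0, 0])

```text
t: 11.37
eef_pos: [0.5657, -0.0757, 0.1908]
tcp_rot: [0.997, 0.073, 0.0, -0.0]
wrist_force: [-0.8, 0.5, 1.6]
opening: 0.0002
gripper_force: 1.0
```

Request:
send_rows(travel=[[0, 0, 0.006], [0, 0, 0.006], [0, 0, 0.006], [0, 0, 0.006]], angular=[[0, 0, 0], [0, 0, 0], [0, 0, 0], [0, 0, 0]], fingers=[0, 0, 0, 0])

```text
t: 11.7
eef_pos: [0.5658, -0.0765, 0.1686]
tcp_rot: [0.997, 0.073, 0.001, 0.001]
wrist_force: [-3.3, -1.2, 11.5]
opening: 0.0001
gripper_force: 4.9
```

Request:
send_rows(travel=[[0, 0, 0.006], [0, 0, 0.006], [0, 0, 0.006], [0, 0, 0.006], [0, 0, 0.006], [0, 0, 0.006], [0, 0, 0]], angular=[[0, 0, 0], [0, 0, 0], [0, 0, 0], [0, 0, 0], [0, 0, 0], [0, 0, 0], [0, 0, 0]], fingers=[0, 0, 0, 0, 0, 0, 0])

```text
t: 12.28
eef_pos: [0.5676, -0.0768, 0.1324]
tcp_rot: [0.997, 0.073, 0.003, 0.001]
wrist_force: [0.7, -0.7, 5.4]
opening: 0.0001
gripper_force: 2.4
```

Request:
send_rows(travel=[[0, 0, 0.005], [0, 0, 0.005], [0, 0, 0.005], [0, 0, 0]], angular=[[0, 0, 0], [0, 0, 0], [0, 0, 0], [0, 0, 0]], fingers=[0, 0, 0, 0])

```text
t: 12.62
eef_pos: [0.5679, -0.0766, 0.1176]
tcp_rot: [0.997, 0.073, 0.003, 0.001]
wrist_force: [0.9, -1.1, 5.5]
opening: -0.0003
gripper_force: 2.7
```

Request:
send_rows(travel=[[0, 0, 0.003], [0, 0, 0.003], [0, 0, 0.002], [0, 0, 0]], angular=[[0, 0, 0], [0, 0, 0], [0, 0, 0], [0, 0, 0]], fingers=[0, 0, 0, 0])

```text
t: 12.95
eef_pos: [0.5682, -0.0767, 0.1125]
tcp_rot: [0.997, 0.073, 0.004, 0.002]
wrist_force: [-2.5, 0.6, 16.4]
opening: -0.0
gripper_force: 6.9
```

Run:
```python
from h import *
import cv2
b=cv2.resize(grab_frame("scene")["pixels"][120:240,130:270],(700,600),interpolation=2)
cv2.imwrite("pics/chk3.png",b[:,:,::-1])
```

```text
(no output)
```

View pics/chk3.png

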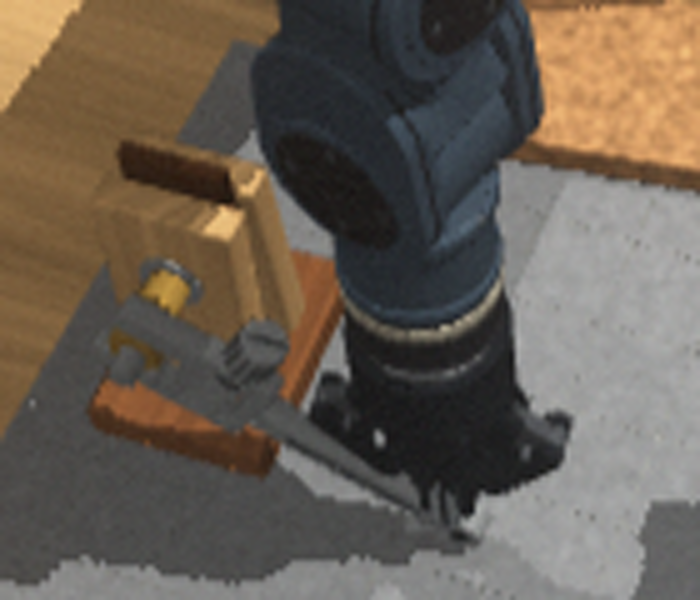

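The handle is steeply down and the force is rising, so it's near the stop. One more small push, then retract straight up.

Request:
send_rows(travel=[[0, 0, 0.003], [0, 0, 0.002], [0, 0, 0], [0, 0, 0]], angular=[[0, 0, 0], [0, 0, 0], [0, 0, 0], [0, 0, 0]], fingers=[0, 0, 0, 0])

```text
t: 13.33
eef_pos: [0.5684, -0.0769, 0.1119]
tcp_rot: [0.997, 0.073, 0.004, 0.002]
wrist_force: [-10.0, 1.7, 33.2]
opening: 0.0002
gripper_force: 14.9
```

Request:
send_rows(travel=[[0, 0, -0.005], [0, 0, -0.01], [0, 0, -0.02], [0, 0, -0.03], [0, 0, -0.03], [0, 0, -0.03], [0, 0, -0.03], [0, 0, -0.03], [0, 0, 0], [0, 0, 0], [0, 0, 0], [0, 0, 0]], angular=[[0, 0, 0], [0, 0, 0], [0, 0, 0], [0, 0, 0], [0, 0, 0], [0, 0, 0], [0, 0, 0], [0, 0, 0], [0, 0, 0], [0, 0, 0], [0, 0, 0], [0, 0, 0]], fingers=[0, 0, 0, 0, 0, 0, 0, 0, 0, 0, 0, 0])

```text
t: 14.33
eef_pos: [0.5651, -0.0757, 0.2852]
tcp_rot: [0.997, 0.073, -0.002, -0.001]
wrist_force: [0.2, 0.5, -0.5]
opening: -0.0
gripper_force: 0.0
```

Run:
```python
from h import *
import cv2
o=get_obs();print(o["eef_pos"],o["wrist_force"])
b=cv2.resize(grab_frame("scene")["pixels"][120:240,130:270],(700,600),interpolation=2)
cv2.imwrite("pics/chk4.png",b[:,:,::-1])
```

```text
[ 0.56505457 -0.07573719  0.28517882] [ 0.21691599  0.53714902 -0.53699899]
```

View pics/chk4.png

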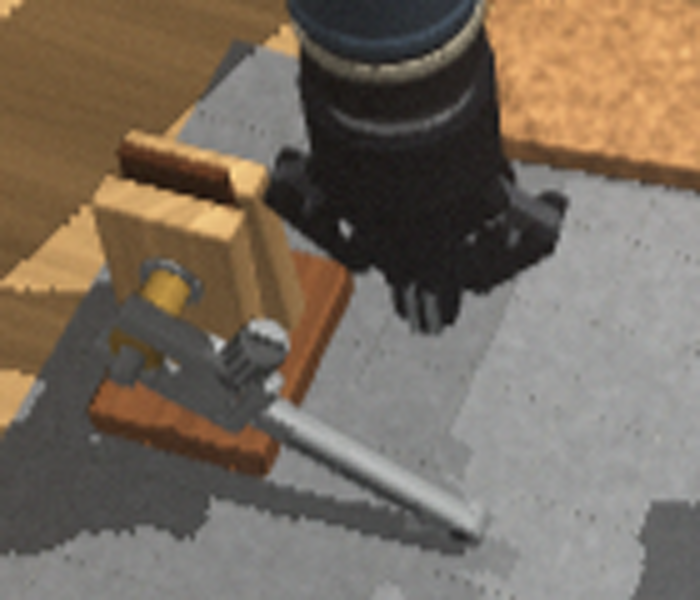

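The force rose to 33 N with almost no movement, which means the stop was reached. The handle stays down with its end at about (475,535), and the gripper is clear of everything.

```bash
python3 -c "
from bench import job
print(job.sign_off())"
```

```text
the job is handed in; nothing more can be done
None
```

I rolled the worm to its stop with the handle level, pushed the handle down to its stop, moved the gripper clear and handed the job in at about 14 s; the sign-off gave no verdict.

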